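# Uncover the box lock, and hold its spring catch open with the key

### The job

Lift the U-shaped metal saddle cover off the lock of the grey steel box and hang it astride the bar of the little rail so that it stays there by itself. Then take the key with the square bow from the wooden block, push it fully home in the lock past the sticky pins (wiggle it if it binds), and only then turn it a quarter turn clockwise to its stop, which draws in the spring catch. The lock springs back, so finish still gripping the key, fully home and held turned; leave the round-bowed key and the other things on the bench where they are.

Things in the scene. Friction and masses are not known exactly. Their poses are not given: they have to be found in the camera images.
- cover: the saddle cover as a whole (aluminium U-channel, loose, about 0.12 kg); origin at the middle of its open underside, z up to its top plate, y along the channel, x across the two legs
- cover_center (a point): centre of the saddle cover, an inverted U of 3 mm plate: 40 mm wide over its two legs (x), 34 mm between them, 50 mm long (y, along the channel), 41 mm high (top 20.5 mm above this point, leg ends 20.5 mm below). It starts over the lock boss, its top plate resting on the boss, leg ends 2 mm above the box lid. Grip it across the legs.
- rail: small fixed rail: a horizontal bar along its y axis between two posts; origin on the bench under the middle of the bar. Between rail and lock stands the bench vice (160 mm high, x up to 0.62, y 0.02 to 0.25); wall shelves hang behind the rail (x from 0.62, y 0.08 to 0.62, z 0.37 and up): cross in a straight line above the vice, not in a wide swing
- rail_mid (a point): middle of the rail's bar (on its centre line, about 150 mm above the bench). The bar is 18 mm thick and runs 140 mm along this frame's y between the posts; x is level, across the bar. Hung properly, the cover's centre is about 8.5 mm below this height with its channel along the bar.
- square_key_bow (a point): middle of the right key's square bow. Key upright in the block, bow up. Bow (grip): black plastic 30 (x) x 10 (y, thickness) x 36 mm (z). Below it a round collar 18 mm across, 4 mm high (underside 22 mm below this point), then a flat steel blade 12 (x) x 4 (y) x 30 mm long, end tapered, tip 52 mm below this point, all 30 mm inside the block. Alike after half a turn about z. 0.05 kg.
- round_key_bow (a point): centre of the round bow (disc 36 mm across, 10 mm thick) of the other key, which stands 70 mm from the square one in the same block and must be left. Which key stands in which hole varies.
- key_block: fixed wooden block 130 x 50 x 40 mm (x, y, z) with two slots 35 mm either side of its middle along x that hold the keys; origin at the middle of its underside; the keys' x is the block's x
- keyway (a point): mouth of the keyway, on the boss's top face (85 mm up), fixed to the box, not turning. Slot in the round brass plug 14 (x) x 5.4 mm (y), mouth chamfered 1.5 mm, 36 mm deep, vertical; x is the wide way of the slot, lock unturned. Two sprung pins 12 and 21 mm down resist with about 3 to 10 N. Key fully home: collar on this face, bow's middle 22 mm above this point.
- lock_box: fixed grey steel box 134 x 114 mm (x, y), 45 mm high; in the middle of its lid the lock boss, 30 (x) x 44 (y) mm, 40 mm high; on its -y side a spring catch tongue that draws in as the lock turns. Origin at the middle of its underside
- lock (a joint): turn of the lock plug, rad: 0 at rest, grows clockwise seen from above to its stop at 1.57; the blade has about 0.1 rad of play in it, so the key must be turned some 0.1 rad further than the plug; a spring turns it back (0.04 N m at 0, 0.17 N m at the stop)
- steel_offcut: bystander: flat steel offcut 30 x 85 x 10 mm, lying on the bench
- tape_measure: bystander: tape measure 68 x 71 x 35 mm, on the bench

How it is judged:
On the way, in this order (a step that is already met when the one before it is completed fails the run):
1. the cover hangs astride the bar of the rail, let go and at rest (x of cover_center in the frame of rail_mid between -0.016 and 0.016 m and y of cover_center in the frame of rail_mid between -0.06 and 0.06 m and z of cover_center in the frame of rail_mid between -0.016 and -0.001 m and angle between cover_center's own z axis and vertical below 0.5 rad and contact force between cover and rail above 0.3 N and contact force between cover and the arm below 0.1 N and contact force between cover and the fingers below 0.1 N and linear speed of cover below 0.05 m/s), for 0.2 s.
2. the square-bowed key is fully home in the lock, before the lock is turned (z of square_key_bow in the frame of keyway between 0.018 and 0.0245 m and horizontal distance between square_key_bow and keyway below 0.004 m and angle between square_key_bow's own z axis and vertical below 0.1 rad and value of joint lock below 0.35 rad), for 0.1 s.
At the end, for the whole second after the job is handed in: lock held past 1.25 rad, square key gripped, upright (0.1 rad) and fully home (within 2.5 mm in height, 4 mm of the axis); cover at rest on the bar, untouched, within 60 mm of its middle, tilted under 0.5 rad; round key moved under 15 mm, bystanders under 20 mm (all of step 1 and value of joint lock above 1.25 rad and contact force between the fingers and square_key above 2 N and z of square_key_bow in the frame of keyway between 0.018 and 0.0245 m and horizontal distance between square_key_bow and keyway below 0.004 m and angle between square_key_bow's own z axis and vertical below 0.1 rad and distance of round_key_bow from where it was at the start of the episode below 0.015 m and distance of each of steel_offcut, tape_measure from where it was at the start of the episode below 0.02 m); the arm keeps its last pose, push and grip.
It fails at once if the round-bowed key is disturbed (moved 15 mm) (distance of round_key_bow from where it was at the start of the episode above 0.015 m).
It fails at once if a bystander is disturbed (moved 20 mm) (distance of any of steel_offcut, tape_measure from where it was at the start of the episode above 0.02 m).
It also fails if it takes over 72 s, if anything falls off the work surface, if the arm or the gripper's body presses on something with over 40 N, if the wrist force passes 120 N, or if a joint passes its speed limit or range.

### The arm

A 7-joint arm with a two-finger parallel gripper is mounted at the origin on a cart in front of the work surface, level with it; the furniture and walls round the work are solid. World frame = base frame: x ahead of the robot, y to its left, z up, the work surface at z = 0. Lengths are in m, angles in rad, forces in N, time in s.
With the tool pointing down it reaches from about 0.4 to 0.85 m from the base axis. Payload 4.5 kg.
Tool frame: the origin (TCP) lies at the very end of the fingers, on their centre line; the grasp point (between the pads) lies 19 mm behind it; z points along the fingers, y is the line along which they close (so a half turn about z gives the same grasp; the last joint's range is limited). The gripper opens to 88 mm and grips with 3 to 60 N. Pads are 18 mm wide; open, the fingers measure 123 mm over their backs; the gripper's body (75 mm by 187 mm) begins 45 mm behind the grasp point.
Start: joints at [1.356, 0.689, -0.195, 1.565, 0.157, 0.902, -0.215], TCP at [0.154, -0.606, 0.239] pointing down, gripper open.
Joint ranges: [-3.01, 3.01], [-0.46, 2.08], [-1.47, 1.51], [0.13, 2.56], [-1, 4.14], [0.04, 2.09], [-2.66, 2.66]. Speed limits (rad/s): [2.57, 2.57, 3.14, 3.14, 3.14, 3.14, 3.14].

### API

Orientations are given as a unit quaternion [x, y, z, w].
In Python, from plant import r, eyes, nets gives the robot as it stands.
- The arm moves only by the shell command python3 -m pendant 'ROWS' [FORCE]. ROWS is JSON, a list of rows, each an object of numbers: "claw": the opening, from 0 (shut) to 1 (fully open); "dx", "dy", "dz": the shift along the world's x, y, z in mm; "twist": the turn about the world's z in rad. In form: [{"claw": .., "dx": .., "dy": .., "dz": .., "twist": ..}, ...]. A call has 1 to 8 rows; each row is the pose to reach, as a shift and turn from the pose commanded when the call began; what a row does not reach only later rows make up. A row lasts 1/10 s, in which the tool goes at most 50 mm and 8.59 degrees, less where a joint would pass 70% of its speed; a pose out of reach is approached as far as the arm can. A call with a gripper value outside its range is refused whole. The fingers move at their own pace and stop on an object; FORCE is the grip in N (left out, the last holds). Time passes only in rows, so rows that repeat a pose let the fingers close. It gives the time, the measured TCP pose, the force, the opening and the grip force at its end, in the units of the state.
- r.get_state(): the state, without advancing time (a new reading comes with each control period).
- eyes.snapshot(name): name is "scene" or "top" or "wrist"; returns (picture, depth): 384x512x3 uint8, blue, green, red; 384x512 float32, m along the optical axis (not along the pixel's ray), 0 where there is no reading.
- eyes.camera_info(name): a dict with "K" (3x3 intrinsics, pixels), "world_to_cam" (4x4, takes a point from world to camera coordinates); the wrist camera has in their place "T_tool_cam" (4x4, takes a point from camera to tool coordinates, whose origin is the TCP and whose axes are the flange's). Camera axes: x right, y down, z forward; pixel columns grow to the right and rows downward; lengths in m; the calibration is good to about 2 mm. A picture is of the moment at which its call begins: read the wrist's pose just before it. camera_info takes no time and is no camera call.
- r.finish_job(): hands the job in; it is judged then, once.
Trained networks look in the newest picture that a camera, given by its name, has taken for a name from the list of things; names that differ only in an ending like _2 or _b are one class to them, and where a whole thing is asked for, a point or a joint stands for the part that bears it (a point fixed in the world has none). Each returns a list of dicts, best first, with "confidence" (0 to 1); they miss things now and then, are a little off and sometimes report something else, mostly with a low value. They report only what shows in the picture. A call takes as long as a camera call.
- nets.spot_in(camera, query): "box" ([left, top, width, height] as shares, 0 to 1, of the picture: columns of its width, rows of its height, round what is visible of it).
- nets.place_of(camera, query): "position" ([column, row] as shares, 0 to 1, of the picture: columns of its width, rows of its height: a listed point, or the origin of a listed thing).
The state is a dict: "clock": time; "q": joint angles; "qd": joint speeds; "joint_torque": joint torques, N m; "tool_pos": TCP position; "eef_rot": TCP orientation; "contact_force": force on the tool from outside, world axes, zero at the start; "moment": the same for the moment, N m; "opening": opening from 0.0 (shut) to 1.0 (fully open); "finger_force": force on a finger pad.
Only numpy, scipy, OpenCV 4.12 (cv2) and the standard library are available. Lean on these libraries where they do the work, as an engineer would, in place of code of your own. Each camera call takes 0.05 s, during which the arm holds its last target. There are 200 camera calls.

## Working session

There is one attempt and no reset: what is moved stays moved. The work goes in short steps, Python scripts to look and compute and a shell command to move; the robot and the scene stay as the last step left them, time stands still between calls to the robot, and variables do not carry over. Pictures are saved under pics/ and viewed, at most 10 in all, crops included, and the job is handed in when it is done.

```bash
ls; mkdir -p pics; cat > h.py <<'E'
import numpy as np, cv2
from plant import r, eyes, nets
from scipy.spatial.transform import Rotation as R
def cam(name):
    i=eyes.camera_info(name); K=np.array(i["K"])
    if name=="wrist":
        s=r.get_state(); T=np.eye(4); T[:3,:3]=R.from_quat(s["eef_rot"]).as_matrix(); T[:3,3]=s["tool_pos"]
        return K, T@np.array(i["T_tool_cam"])
    return K, np.linalg.inv(np.array(i["world_to_cam"]))
def cloud(K,T,d):
    v,u=np.mgrid[:d.shape[0],:d.shape[1]]
    P=np.stack([(u-K[0,2])/K[0,0]*d,(v-K[1,2])/K[1,1]*d,d],-1)
    return P@T[:3,:3].T+T[:3,3]
E
python3 - <<'E'
from h import *
s=r.get_state(); print(s["clock"],s["tool_pos"],s["eef_rot"],s["contact_force"],s["opening"])
for c in ("scene","top"):
    K,T=cam(c); p,d=eyes.snapshot(c); cv2.imwrite(f"pics/{c}0.png",p); W=cloud(K,T,d); np.save(f"{c}0.npy",W)
    print(c,T[:3,3],K[0,0],T[:3,2])
    for q in ("cover_center","rail_mid","square_key_bow","round_key_bow","keyway","key_block","lock_box","steel_offcut","tape_measure"):
        for o in nets.place_of(c,q)[:2]:
            x=np.array(o["position"])*[512,384]; a=np.clip(x.astype(int),0,[511,383]); print(q,round(o["confidence"],2),x.round(),W[a[1],a[0]].round(3))
E
```

```text
pics
0.0 [ 0.1537104  -0.60516118  0.23790684] [ 9.92264656e-01  1.24137116e-01 -1.72431281e-04 -8.93884967e-04] [-0.58995968 -0.19460542 -0.57638217] 0.999977083134534
scene [-0.17272396  0.53406441  0.86418547] 367.48843589709645 [ 0.61438725 -0.43780774 -0.6563937 ]
cover_center 0.66 [292. 202.] [ 0.439 -0.049  0.085]
cover_center 0.6 [293. 206.] [ 0.428 -0.04   0.078]
rail_mid 0.91 [161. 236.] [0.482 0.36  0.157]
square_key_bow 0.72 [289. 213.] [ 0.428 -0.025  0.06 ]
square_key_bow 0.43 [264. 175.] [ 0.621 -0.077  0.062]
round_key_bow 0.58 [271. 169.] [ 0.652 -0.133  0.043]
keyway 0.92 [291. 201.] [ 0.438 -0.043  0.09 ]
key_block 0.91 [272. 186.] [ 0.599 -0.092  0.015]
lock_box 0.65 [292. 219.] [ 0.413 -0.026  0.046]
lock_box 0.45 [274. 172.] [ 0.635 -0.133  0.04 ]
steel_offcut 0.55 [353. 186.] [ 0.436 -0.332  0.011]
steel_offcut 0.29 [291. 199.] [ 0.445 -0.049  0.09 ]
tape_measure 0.68 [320. 166.] [ 0.594 -0.32   0.009]
top [0.43288641 0.02063126 1.18267313] 384.22922978193714 [ 0.08321487 -0.0205257  -0.99632022]
cover_center 0.78 [274. 211.] [ 0.453 -0.052  0.09 ]
rail_mid 0.64 [123. 197.] [0.487 0.353 0.157]
rail_mid 0.35 [282. 152.] [ 0.625 -0.074  0.077]
square_key_bow 0.45 [281. 152.] [ 0.625 -0.074  0.077]
round_key_bow 0.56 [308. 147.] [ 0.642 -0.149  0.08 ]
keyway 0.7 [274. 211.] [ 0.456 -0.052  0.089]
key_block 0.84 [290. 159.] [ 0.613 -0.101  0.041]
lock_box 0.64 [272. 212.] [ 0.453 -0.044  0.088]
steel_offcut 0.79 [362. 219.] [ 0.431 -0.327  0.009]
steel_offcut 0.64 [290. 155.] [ 0.625 -0.104  0.039]
tape_measure 0.88 [363. 161.] [ 0.606 -0.323  0.036]
```

```bash
python3 - <<'E'
import cv2,numpy as np
a=cv2.imread("pics/top0.png"); b=cv2.imread("pics/scene0.png")
c=cv2.resize(a[120:260,90:400],None,fx=2.55,fy=2.1); d=cv2.resize(b[130:270,130:400],None,fx=2.9,fy=2.1)[:, :790]
cv2.imwrite("pics/m0.png",np.vstack([c[:,:790],d[:, :790]]) if c.shape[1]>=790 and d.shape[1]>=790 else np.vstack([cv2.resize(c,(783,295)),cv2.resize(d,(783,295))]))
W=np.load("top0.npy")
def box(u0,u1,v0,v1,z0,z1,n):
    P=W[v0:v1,u0:u1].reshape(-1,3); P=P[(P[:,2]>z0)&(P[:,2]<z1)]
    c,(w,h),ang=cv2.minAreaRect((P[:,:2]*1000).astype(np.float32)); print(n,len(P),np.round(c,1),round(w,1),round(h,1),round(ang,1),"z",np.percentile(P[:,2],[10,50,90]).round(3))
box(245,305,185,240,.08,.1,"cover"); box(240,310,180,245,.035,.055,"box")
box(90,160,150,240,.14,.17,"rail"); box(255,330,130,185,.032,.046,"block"); box(255,295,130,175,.06,.1,"kL"); box(295,330,130,175,.06,.1,"kR")
E
```

```text
cover 246 [450.  -52.9] 49.6 39.8 85.3 z [0.085 0.088 0.09 ]
box 1520 [451.3 -58.4] 126.7 137.0 86.0 z [0.041 0.044 0.047]
rail 421 [484.2 350.9] 21.9 162.4 10.4 z [0.151 0.156 0.159]
block 604 [ 633.5 -108. ] 50.4 130.2 10.2 z [0.036 0.039 0.043]
kL 45 [627.9 -73.3] 10.7 29.3 10.4 z [0.067 0.078 0.081]
kR 49 [ 639.4 -142.1] 10.5 33.5 11.6 z [0.067 0.076 0.08 ]
```

View pics/m0.png

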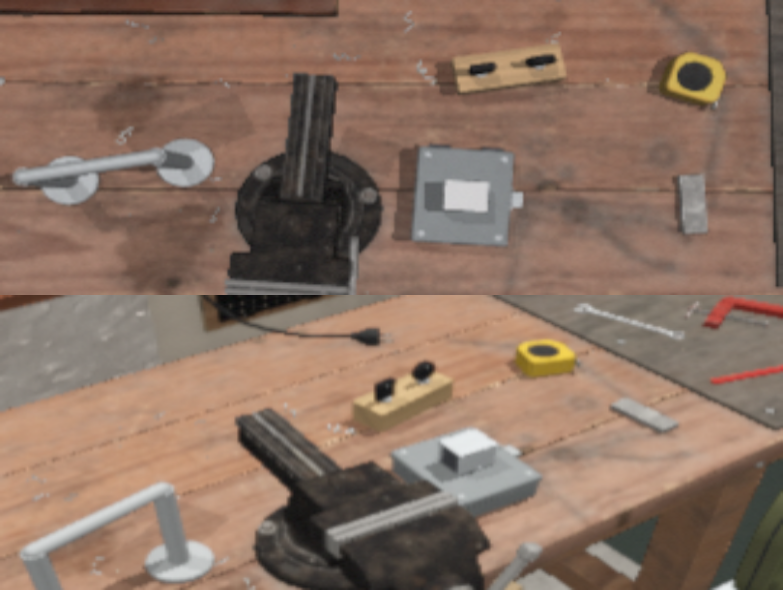

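The key on the left (+y) in the top view, at about (628, -73) mm, has the square bow. The other, at (639, -142), is the round one. The cover sits on the box at yaw about -4.5° and the rail is at yaw about 10.4°.

```bash
python3 -m pendant '[{"claw":1,"dx":296,"dy":552,"dz":0,"twist":1.243},{"claw":1,"dx":296,"dy":552,"dz":0,"twist":1.243},{"claw":1,"dx":296,"dy":552,"dz":0,"twist":1.243},{"claw":1,"dx":296,"dy":552,"dz":0,"twist":1.243},{"claw":1,"dx":296,"dy":552,"dz":0,"twist":1.243},{"claw":1,"dx":296,"dy":552,"dz":0,"twist":1.243},{"claw":1,"dx":296,"dy":552,"dz":0,"twist":1.243},{"claw":1,"dx":296,"dy":552,"dz":0,"twist":1.243}]' 20; python3 -c "
from h import *
s=r.get_state();print(s['q'],R.from_quat(s['eef_rot']).as_matrix()[:2,1])"
```

```text
clock: 1.8
tool_pos: [0.3438, -0.2517, 0.2391]
eef_rot: [0.747, 0.665, 0.0, 0.001]
contact_force: [0.9, -0.5, -0.4]
opening: 0.998
finger_force: 0.0
[ 0.88191181  0.47390851 -0.52687014  2.12371555  0.39638929  0.63743962
 -0.03629755] [ 0.99323298 -0.11613385]
```

```bash
python3 -m pendant '[{"claw":1,"dx":106,"dy":199,"dz":0,"twist":0.04},{"claw":1,"dx":106,"dy":199,"dz":0,"twist":0.04},{"claw":1,"dx":106,"dy":199,"dz":0,"twist":0.04},{"claw":1,"dx":106,"dy":199,"dz":0,"twist":0.04},{"claw":1,"dx":106,"dy":199,"dz":0,"twist":0.04},{"claw":1,"dx":106,"dy":199,"dz":0,"twist":0.04}]'; cat >> h.py <<'E'
def wrist(n):
    K,T=cam("wrist"); p,d=eyes.snapshot("wrist"); cv2.imwrite(f"pics/{n}.png",p); return K,T,p,cloud(K,T,d)
def rect(W,n,lo,hi):
    P=W.reshape(-1,3); P=P[np.all((P>lo)&(P<hi),1)]
    if len(P)<10: print(n,"few"); return
    c,(w,h),a=cv2.minAreaRect((P[:,:2]*1000).astype(np.float32)); print(n,len(P),np.round(c,1),np.round((w,h,a),1),"med",(np.median(P,0)*1000).round(1))
E
python3 - <<'E'
from h import *
K,T,p,W=wrist("w1"); s=r.get_state(); print(s["tool_pos"],s["q"],T[:3,3])
rect(W,"cover",[.40,-.1,.08],[.5,0,.1]); rect(W,"box",[.36,-.14,.038],[.54,.015,.052])
E
```

```text
clock: 2.4
tool_pos: [0.4515, -0.0497, 0.2393]
eef_rot: [0.733, 0.68, 0.002, 0.0]
contact_force: [0.2, -0.1, -0.9]
opening: 1.003
finger_force: 0.0
[ 0.44982537 -0.05249379  0.23895227] [ 0.35346298  0.50369169 -0.50868195  2.05391467  0.38513045  0.67461175
 -0.48514312] [0.45582334 0.02198537 0.38624118]
cover 2144 [446.5 -50.9] [49.8 40.  86.2] med [446.7 -50.   88.7]
box 10540 [446.2 -57. ] [127.7 134.1  85.8] med [447.7 -40.2  45.6]
```

View pics/w1.png

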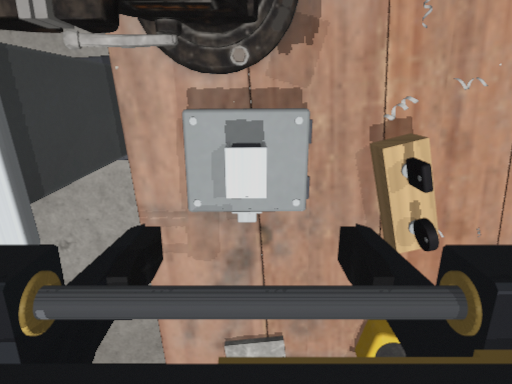

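The wrist view shows the cover at px (246,172), the square bow at (418,175) and the round bow at (427,234). The cover measures within about 3 mm of the top camera's estimate, so I'm descending to grip it.

```bash
python3 -m pendant '[{"claw":1,"dx":-2,"dy":1,"dz":-50,"twist":0.005},{"claw":1,"dx":-2,"dy":1,"dz":-100,"twist":0.005},{"claw":1,"dx":-2,"dy":1,"dz":-150,"twist":0.005},{"claw":1,"dx":-2,"dy":1,"dz":-184,"twist":0.005},{"claw":0.3,"dx":-2,"dy":1,"dz":-184,"twist":0.005},{"claw":0.3,"dx":-2,"dy":1,"dz":-184,"twist":0.005},{"claw":0.3,"dx":-2,"dy":1,"dz":-184,"twist":0.005},{"claw":0.3,"dx":-2,"dy":1,"dz":-184,"twist":0.005}]' 25
```

```text
clock: 3.25
tool_pos: [0.4481, -0.0538, 0.0566]
eef_rot: [0.734, 0.679, 0.001, 0.001]
contact_force: [0.3, 0.3, -0.5]
opening: 0.657
finger_force: 0.0
```

```bash
python3 -m pendant '[{"claw":0.3},{"claw":0.3},{"claw":0.3}]' 25
```

```text
validation failed for argument at $[0]...
```

```bash
python3 -m pendant '[{"claw":0.3,"dx":0,"dy":0,"dz":0,"twist":0},{"claw":0.3,"dx":0,"dy":0,"dz":0,"twist":0},{"claw":0.3,"dx":0,"dy":0,"dz":0,"twist":0}]' 25
```

```text
clock: 3.55
tool_pos: [0.4475, -0.0534, 0.0555]
eef_rot: [0.734, 0.679, 0.001, 0.001]
contact_force: [-0.3, 0.0, 7.1]
opening: 0.452
finger_force: 25.0
```

```bash
python3 -m pendant '[{"claw":0.2,"dx":0,"dy":0,"dz":40,"twist":0},{"claw":0.2,"dx":0,"dy":0,"dz":90,"twist":0},{"claw":0.2,"dx":0,"dy":0,"dz":140,"twist":0},{"claw":0.2,"dx":0,"dy":0,"dz":165,"twist":0},{"claw":0.2,"dx":4,"dy":50,"dz":165,"twist":0.05},{"claw":0.2,"dx":8,"dy":98,"dz":165,"twist":0.1},{"claw":0.2,"dx":13,"dy":146,"dz":165,"twist":0.15},{"claw":0.2,"dx":17,"dy":195,"dz":165,"twist":0.2}]' 25
```

```text
clock: 4.35
tool_pos: [0.4637, 0.1429, 0.2199]
eef_rot: [0.662, 0.75, -0.0, 0.0]
contact_force: [0.8, 0.6, -1.4]
opening: 0.452
finger_force: 25.0
```

```bash
python3 -m pendant '[{"claw":0.2,"dx":4,"dy":48,"dz":0,"twist":0.03},{"claw":0.2,"dx":8,"dy":96,"dz":0,"twist":0.055},{"claw":0.2,"dx":12,"dy":145,"dz":0,"twist":0.055},{"claw":0.2,"dx":16,"dy":190,"dz":0,"twist":0.055},{"claw":0.2,"dx":18,"dy":208,"dz":0,"twist":0.055},{"claw":0.2,"dx":18,"dy":208,"dz":0,"twist":0.055},{"claw":0.2,"dx":18,"dy":208,"dz":0,"twist":0.055}]' 25; python3 - <<'E'
from h import *
K,T,p,W=wrist("w2"); s=r.get_state(); print(s["tool_pos"],R.from_quat(s['eef_rot']).as_matrix()[:2,1],s["q"])
rect(W,"rail",[.42,.25,.13],[.56,.45,.17])
E
```

```text
clock: 5.05
tool_pos: [0.4816, 0.3485, 0.2191]
eef_rot: [0.641, 0.767, -0.001, 0.0]
contact_force: [-0.7, -0.1, -0.8]
opening: 0.45
finger_force: 25.0
[0.48196992 0.34748855 0.21920782] [0.98442798 0.17578454] [-0.39171254  0.71587296 -0.55194559  1.66989485  0.4602322   0.89116344
 -0.95293399]
rail 3793 [475.7 385.1] [21.8 93.9 10.6] med [475.1 390.  158.2]
```

View pics/w2.png

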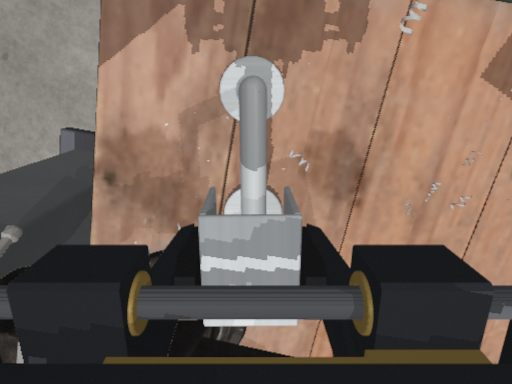

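The wrist view shows the cover (px 250,265) squarely over and in line with the bar (px 253,150). I'll lower it and release.

```bash
python3 -m pendant '[{"claw":0.2,"dx":0,"dy":1,"dz":-40,"twist":0.006},{"claw":0.2,"dx":0,"dy":1,"dz":-70,"twist":0.006},{"claw":0.2,"dx":0,"dy":1,"dz":-84,"twist":0.006},{"claw":0.2,"dx":0,"dy":1,"dz":-88,"twist":0.006},{"claw":0.2,"dx":0,"dy":1,"dz":-90,"twist":0.006},{"claw":0.2,"dx":0,"dy":1,"dz":-90,"twist":0.006}]' 25
```

```text
clock: 5.7
tool_pos: [0.4826, 0.3511, 0.1308]
eef_rot: [0.639, 0.769, 0.001, 0.0]
contact_force: [-0.1, 0.3, -1.4]
opening: 0.451
finger_force: 25.0
```

```bash
python3 -m pendant '[{"claw":0.2,"dx":0,"dy":0,"dz":-2,"twist":0},{"claw":0.2,"dx":0,"dy":0,"dz":-3,"twist":0},{"claw":0.2,"dx":0,"dy":0,"dz":-3,"twist":0}]' 15
```

```text
clock: 6.0
tool_pos: [0.483, 0.3516, 0.1293]
eef_rot: [0.639, 0.769, 0.002, 0.001]
contact_force: [-0.9, -1.7, 10.2]
opening: 0.454
finger_force: 15.0
```

Contact at 10 N. Releasing.

```bash
python3 -m pendant '[{"claw":0.75,"dx":0,"dy":0,"dz":1,"twist":0},{"claw":0.75,"dx":0,"dy":0,"dz":1,"twist":0},{"claw":0.75,"dx":0,"dy":0,"dz":1,"twist":0},{"claw":0.8,"dx":0,"dy":0,"dz":1,"twist":0},{"claw":0.8,"dx":0,"dy":0,"dz":40,"twist":0},{"claw":0.8,"dx":0,"dy":0,"dz":80,"twist":0},{"claw":0.8,"dx":0,"dy":0,"dz":110,"twist":0},{"claw":0.8,"dx":0,"dy":0,"dz":110,"twist":0}]'; python3 - <<'E'
from h import *
K,T,p,W=wrist("w3"); s=r.get_state(); print(s["tool_pos"])
rect(W,"cover",[.42,.25,.155],[.56,.45,.17])
E
```

```text
clock: 6.8
tool_pos: [0.4836, 0.353, 0.241]
eef_rot: [0.639, 0.769, 0.004, 0.0]
contact_force: [0.2, 0.5, -0.6]
opening: 0.805
finger_force: 0.0
[0.48275379 0.35172902 0.2386256 ]
cover 6195 [481.4 352.1] [ 40.  155.1  10.6] med [479.8 358.  161.9]
```

View pics/w3.png

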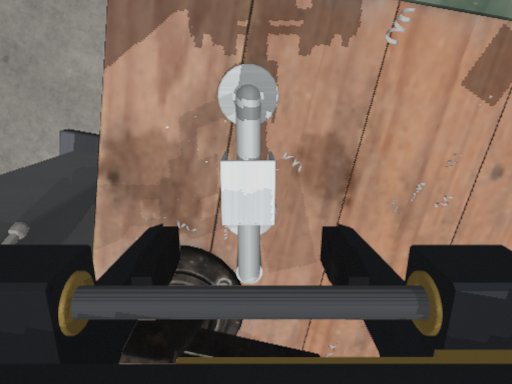

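The cover hangs astride the bar at px (248,192), level and clear of the fingers. Next is a look at the keyway from above.

```bash
python3 -m pendant '[{"claw":0.8,"dx":-4,"dy":-48,"dz":0,"twist":-0.03},{"claw":0.8,"dx":-8,"dy":-97,"dz":0,"twist":-0.06},{"claw":0.8,"dx":-12,"dy":-146,"dz":0,"twist":-0.09},{"claw":0.8,"dx":-16,"dy":-195,"dz":0,"twist":-0.12},{"claw":0.8,"dx":-20,"dy":-244,"dz":0,"twist":-0.15},{"claw":0.8,"dx":-24,"dy":-293,"dz":0,"twist":-0.18},{"claw":0.8,"dx":-28,"dy":-342,"dz":0,"twist":-0.21},{"claw":0.8,"dx":-32,"dy":-391,"dz":0,"twist":-0.255}]'
```

```text
clock: 7.65
tool_pos: [0.4486, -0.0423, 0.2356]
eef_rot: [0.732, 0.681, -0.001, -0.001]
contact_force: [0.3, -0.4, -0.1]
opening: 0.798
finger_force: 0.0
```

```bash
python3 -m pendant '[{"claw":0.8,"dx":-3,"dy":-45,"dz":-20,"twist":0},{"claw":0.8,"dx":-3,"dy":-85,"dz":-40,"twist":0},{"claw":0.8,"dx":-3,"dy":-85,"dz":-40,"twist":0},{"claw":0.8,"dx":-3,"dy":-85,"dz":-40,"twist":0}]'; python3 - <<'E'
from h import *
K,T,p,W=wrist("w4"); s=r.get_state(); print(s["tool_pos"],s["q"])
rect(W,"boss",[.40,-.1,.08],[.5,0,.095]); rect(W,"box",[.36,-.14,.038],[.54,.015,.052])
for o in nets.place_of("wrist","keyway")[:2]:
    x=np.array(o["position"])*[512,384]; print(o["confidence"],x,W[int(x[1]),int(x[0])])
c=T[:3,3]; q=np.array([.447,-.053,.085]); qc=T[:3,:3].T@(q-c); u=K@qc/qc[2]; print(u)
a,b=int(u[0]),int(u[1]); cv2.imwrite("pics/w4c.png",cv2.resize(p[max(b-60,0):b+60,max(a-70,0):a+70],None,fx=5,fy=5,interpolation=cv2.INTER_CUBIC)); np.save("w4.npy",W)
E
```

```text
clock: 8.05
tool_pos: [0.4458, -0.1256, 0.1955]
eef_rot: [0.732, 0.681, -0.001, -0.001]
contact_force: [-0.5, -0.2, 0.4]
opening: 0.799
finger_force: 0.0
[ 0.44662833 -0.1242991   0.19613397] [ 0.50193219  0.59255832 -0.5121081   2.07231808  0.50334011  0.59992848
 -0.43164732]
boss 2213 [446.9 -50.1] [43.4 30.  85.9] med [447.  -48.2  85.6]
box 18103 [446.2 -57.2] [128.1 134.3  85.9] med [446.9 -46.4  45.5]
0.89 [246.5792  87.0144] [ 0.44680691 -0.04952071  0.04998675]
[245.89380085  91.07816981   1.        ]
```

View pics/w4c.png

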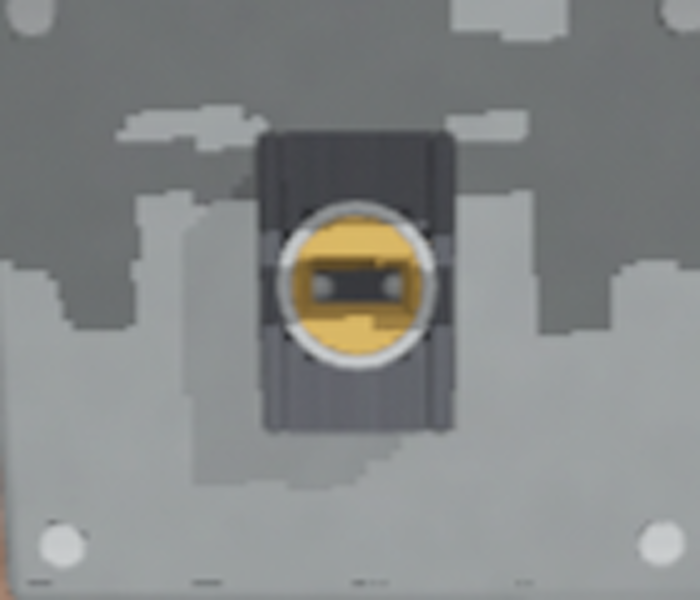

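The keyway is at px (246.5,88), about (447, -50.5) mm by the wrist camera. Next I check whether the gripper body would clear the vice there, while moving to view the key.

```bash
python3 -m pendant '[{"claw":0.6,"dx":49,"dy":-6,"dz":0,"twist":0.1},{"claw":0.6,"dx":98,"dy":-12,"dz":0,"twist":0.2},{"claw":0.6,"dx":147,"dy":-18,"dz":0,"twist":0.255},{"claw":0.6,"dx":195,"dy":-23,"dz":0,"twist":0.255},{"claw":0.6,"dx":195,"dy":-23,"dz":0,"twist":0.255},{"claw":0.6,"dx":195,"dy":-23,"dz":0,"twist":0.255}]'; python3 - <<'E'
from h import *
for n in("top0","scene0","w4"):
    P=np.load(n+".npy").reshape(-1,3)
    for x0 in np.arange(.34,.56,.03):
        print(n,round(x0,2),[round(1000*max(P[(P[:,0]>x0)&(P[:,0]<x0+.03)&(P[:,1]>y)&(P[:,1]<y+.015)][:,2],default=0)) for y in np.arange(-.005,.1,.015)])
K,T,p,W=wrist("w5"); s=r.get_state(); print(s["tool_pos"],s["q"],R.from_quat(s['eef_rot']).as_matrix()[:2,1])
rect(W,"sq",[.59,-.105,.068],[.67,-.03,.084]); rect(W,"rd",[.59,-.18,.068],[.67,-.11,.084]); rect(W,"block",[.55,-.2,.032],[.7,-.02,.046])
for q in("square_key_bow","round_key_bow"): print(q,[(round(o["confidence"],2),np.array(o["position"])*[512,384]) for o in nets.place_of("wrist",q)[:2]])
E
```

```text
clock: 8.75
tool_pos: [0.6426, -0.1456, 0.1965]
eef_rot: [0.638, 0.77, 0.001, -0.0]
contact_force: [-0.9, 0.6, 0.0]
opening: 0.599
finger_force: 0.0
top0 0.34 [5, 4, 3, 4, 67, 160, 160, 162]
top0 0.37 [47, 5, 4, 22, 26, 66, 153, 157]
top0 0.4 [49, 4, 6, 25, 36, 44, 151, 158]
top0 0.43 [47, 1183, 3, 30, 34, 43, 148, 147]
top0 0.46 [49, 4, 5, 21, 25, 38, 71, 126]
top0 0.49 [50, 4, 3, 4, 18, 27, 27, 126]
top0 0.52 [6, 3, 5, 7, 4, 4, 121, 127]
top0 0.55 [4, 6, 4, 5, 6, 4, 124, 128]
scene0 0.34 [4, -864, -860, -860, -861, 160, 160, 160]
scene0 0.37 [48, -855, -862, -863, -861, -857, 150, 152]
scene0 0.4 [48, -863, -862, -861, -861, -859, 150, 155]
scene0 0.43 [49, -862, -858, -861, -863, -863, -863, 144]
scene0 0.46 [48, -860, -861, -865, -862, -859, -863, 126]
scene0 0.49 [49, -862, -857, -861, -859, -861, -857, 125]
scene0 0.52 [3, -864, -861, -862, -861, -861, -863, 126]
scene0 0.55 [3, 4, 4, -862, -860, -863, 121, 126]
w4 0.34 [3, 3, 3, 0, 0, 0, 0, 0]
w4 0.37 [49, 43, 3, 0, 0, 0, 0, 0]
w4 0.4 [48, 3, 3, 0, 0, 0, 0, 0]
w4 0.43 [48, 3, 3, 0, 0, 0, 0, 0]
w4 0.46 [48, 3, 3, 0, 0, 0, 0, 0]
w4 0.49 [48, 4, 2, 0, 0, 0, 0, 0]
w4 0.52 [3, 3, 0, 0, 0, 0, 0, 0]
w4 0.55 [3, 3, 0, 0, 0, 0, 0, 0]
[ 0.64132034 -0.14607104  0.19659877] [ 0.45579489  0.83469891 -0.59443781  1.48606318  0.52100167  0.98341802
 -0.0917203 ] [0.98256029 0.1859415 ]
sq 503 [624.9 -72.3] [ 9.6 29.5 10.2] med [624.8 -71.9  80.3]
rd 431 [ 636.6 -140.9] [10.3 33.4 10.1] med [ 636.4 -138.1   78.2]
block 6633 [ 630.6 -106.8] [ 50.2 130.4   9.8] med [ 629.8 -101.1   40.7]
square_key_bow []
round_key_bow [(0.73, array([245.9136, 170.6112]))]
```

View pics/w5.png

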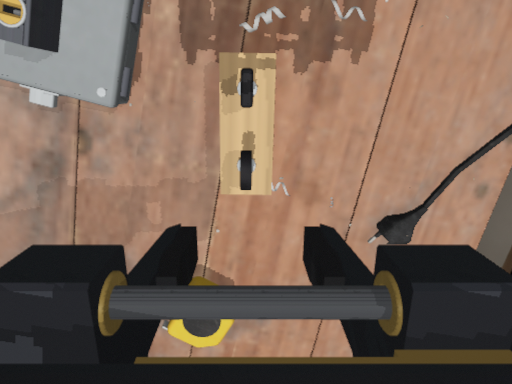

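The wrist view shows the square bow at px (246,87), the upper key in the block, and the round bow at (246,170). The tall part of the vice starts near y 0.08, so the body clears it. Now gripping the square key.

```bash
python3 -m pendant '[{"claw":0.6,"dx":-8,"dy":37,"dz":0,"twist":-0.01},{"claw":0.6,"dx":-15,"dy":73.5,"dz":0,"twist":-0.01},{"claw":0.6,"dx":-15,"dy":73.5,"dz":-45,"twist":-0.01},{"claw":0.6,"dx":-15,"dy":73.5,"dz":-90,"twist":-0.01},{"claw":0.6,"dx":-15,"dy":73.5,"dz":-130,"twist":-0.01},{"claw":0.6,"dx":-15,"dy":73.5,"dz":-147,"twist":-0.01},{"claw":0.6,"dx":-15,"dy":73.5,"dz":-147,"twist":-0.01},{"claw":0.3,"dx":-15,"dy":73.5,"dz":-147,"twist":-0.01}]' 10
```

```text
clock: 9.7
tool_pos: [0.6278, -0.0745, 0.0513]
eef_rot: [0.643, 0.766, 0.001, 0.001]
contact_force: [-0.2, -1.3, 0.8]
opening: 0.534
finger_force: 0.0
```

```bash
python3 -m pendant '[{"claw":0,"dx":0,"dy":0,"dz":0,"twist":0},{"claw":0,"dx":0,"dy":0,"dz":0,"twist":0},{"claw":0,"dx":0,"dy":0,"dz":0,"twist":0},{"claw":0,"dx":0,"dy":0,"dz":0,"twist":0},{"claw":0,"dx":0,"dy":0,"dz":0,"twist":0}]' 10
```

```text
clock: 10.2
tool_pos: [0.6271, -0.0748, 0.0502]
eef_rot: [0.643, 0.766, 0.0, 0.0]
contact_force: [-0.9, -0.7, 2.4]
opening: 0.114
finger_force: 10.0
```

```bash
python3 -m pendant '[{"claw":0,"dx":0,"dy":0,"dz":0,"twist":0},{"claw":0,"dx":0,"dy":0,"dz":20,"twist":0},{"claw":0,"dx":0,"dy":0,"dz":50,"twist":0},{"claw":0,"dx":0,"dy":0,"dz":97,"twist":0},{"claw":0,"dx":-40,"dy":8,"dz":97,"twist":0.15},{"claw":0,"dx":-80,"dy":16,"dz":97,"twist":0.3},{"claw":0,"dx":-120,"dy":23,"dz":97,"twist":0.45},{"claw":0,"dx":-120,"dy":23,"dz":97,"twist":0.6}]' 40
```

```text
clock: 11.0
tool_pos: [0.4991, -0.0515, 0.1463]
eef_rot: [0.383, 0.924, -0.003, -0.004]
contact_force: [1.0, 0.1, -0.7]
opening: 0.111
finger_force: 40.0
```

```bash
python3 -m pendant '[{"claw":0,"dx":0,"dy":0,"dz":0,"twist":0.15},{"claw":0,"dx":0,"dy":0,"dz":0,"twist":0.3},{"claw":0,"dx":0,"dy":0,"dz":0,"twist":0.45},{"claw":0,"dx":0,"dy":0,"dz":0,"twist":0.6},{"claw":0,"dx":0,"dy":0,"dz":0,"twist":0.723},{"claw":0,"dx":0,"dy":0,"dz":0,"twist":0.723},{"claw":0,"dx":0,"dy":0,"dz":0,"twist":0.723}]' 40; python3 - <<'E'
from h import *
S=[]
for i in range(6): K,T,p,W=wrist("w6"); s=r.get_state(); S.append(s["tool_pos"])
print(np.mean(S,0),np.std(S,0),s["q"],np.degrees(np.arctan2(*R.from_quat(s['eef_rot']).as_matrix()[:2,1][::-1])))
rect(W,"boss",[.40,-.1,.08],[.46,0,.09]); rect(W,"box",[.36,-.14,.038],[.54,.015,.052])
print([(round(o["confidence"],2),np.array(o["position"])*[512,384]) for o in nets.place_of("wrist","keyway")[:2]])
print([(round(o["confidence"],2),np.array(o["position"])*[512,384]) for o in nets.place_of("wrist","square_key_bow")[:2]])
np.savez("w6.npz",K=K,T=T,W=W)
E
```

```text
clock: 11.7
tool_pos: [0.5068, -0.0518, 0.1466]
eef_rot: [0.038, 0.999, 0.0, -0.0]
contact_force: [0.3, -1.4, -0.0]
opening: 0.114
finger_force: 40.0
[ 0.50696762 -0.05174458  0.14677597] [3.64555428e-05 2.08216633e-05 5.48680961e-05] [ 0.51267043  0.81866844 -0.86035279  1.97774553  0.90075379  0.7845653
  0.60891371] 85.73636324688724
boss 2973 [446.9 -50.8] [44.1 29.1 85.7] med [445.6 -51.9  85.7]
box 24462 [446.4 -57.8] [128.1 134.3  85.9] med [433.5 -51.4  45.6]
[(0.85, array([246.4256, 113.7024]))]
[(0.8, array([252.5184, 244.3008]))]
```

View pics/w6.png

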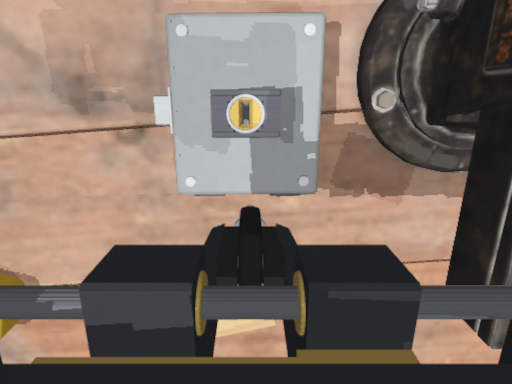

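```bash
python3 - <<'E'
from h import *
z=np.load("w6.npz"); W=z["W"];K=z["K"];T=z["T"]
p=cv2.imread("pics/w6.png")
cv2.imwrite("pics/w6c.png",cv2.resize(p[195:295,200:305],None,fx=6,fy=6,interpolation=cv2.INTER_NEAREST))
for v in (208,212,216,220,224,228): print(v,[tuple((W[v,u]*1000).round().astype(int)) for u in range(234,270,3)])
t=np.array([.50697,-.05174,.14678])
a=np.radians(85.74); ty=np.array([np.cos(a),np.sin(a),0]); tx=np.array([-np.sin(a),np.cos(a),0])
# tx = tool x axis (world); predicted bow end-face corners
tx=-np.array([np.sin(a),-np.cos(a),0])
for n,q in (("top end mid",t+.015*tx+[0,0,.032]),("top end -y",t+.015*tx-.005*ty+[0,0,.032]),("top end +y",t+.015*tx+.005*ty+[0,0,.032]),("bot end mid",t+.015*tx+[0,0,-.004])):
    c=T[:3,:3].T@(q-T[:3,3]); print(n,(K@c/c[2])[:2].round(1))
E
```

```text
208 [(np.int64(541), np.int64(-70), np.int64(1)), (np.int64(541), np.int64(-67), np.int64(2)), (np.int64(541), np.int64(-64), np.int64(1)), (np.int64(488), np.int64(-54), np.int64(146)), (np.int64(488), np.int64(-53), np.int64(147)), (np.int64(488), np.int64(-51), np.int64(146)), (np.int64(488), np.int64(-50), np.int64(147)), (np.int64(488), np.int64(-48), np.int64(147)), (np.int64(489), np.int64(-47), np.int64(145)), (np.int64(543), np.int64(-44), np.int64(1)), (np.int64(543), np.int64(-41), np.int64(0)), (np.int64(543), np.int64(-38), np.int64(1))]
212 [(np.int64(545), np.int64(-71), np.int64(0)), (np.int64(545), np.int64(-68), np.int64(1)), (np.int64(489), np.int64(-55), np.int64(150)), (np.int64(488), np.int64(-54), np.int64(152)), (np.int64(488), np.int64(-52), np.int64(153)), (np.int64(488), np.int64(-51), np.int64(152)), (np.int64(488), np.int64(-50), np.int64(153)), (np.int64(488), np.int64(-48), np.int64(152)), (np.int64(489), np.int64(-47), np.int64(150)), (np.int64(547), np.int64(-44), np.int64(-1)), (np.int64(547), np.int64(-42), np.int64(0)), (np.int64(547), np.int64(-39
[... 1676 characters left out ...]
 np.int64(-39), np.int64(1))]
228 [(np.int64(497), np.int64(-59), np.int64(150)), (np.int64(497), np.int64(-58), np.int64(150)), (np.int64(489), np.int64(-55), np.int64(169)), (np.int64(488), np.int64(-53), np.int64(171)), (np.int64(488), np.int64(-52), np.int64(171)), (np.int64(488), np.int64(-51), np.int64(171)), (np.int64(488), np.int64(-50), np.int64(170)), (np.int64(488), np.int64(-49), np.int64(171)), (np.int64(489), np.int64(-47), np.int64(170)), (np.int64(498), np.int64(-46), np.int64(150)), (np.int64(498), np.int64(-45), np.int64(150)), (np.int64(498), np.int64(-43), np.int64(149))]
top end mid [250.6 245.3]
top end -y [237.9 245.3]
top end +y [263.4 245.3]
bot end mid [250.5 212.4]
```

View pics/w6c.png

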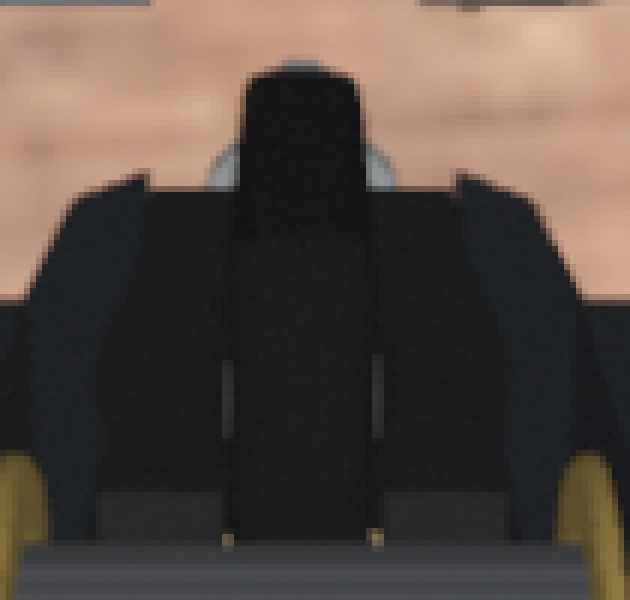

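```bash
python3 -m pendant '[{"claw":0,"dx":-30,"dy":0.7,"dz":0,"twist":0},{"claw":0,"dx":-55.8,"dy":1.3,"dz":0,"twist":0},{"claw":0,"dx":-55.8,"dy":1.3,"dz":0,"twist":0},{"claw":0,"dx":-55.8,"dy":1.3,"dz":0,"twist":0},{"claw":0,"dx":-55.8,"dy":1.3,"dz":-10,"twist":0},{"claw":0,"dx":-55.8,"dy":1.3,"dz":-17,"twist":0},{"claw":0,"dx":-55.8,"dy":1.3,"dz":-17,"twist":0}]' 55; python3 -c "
from h import *
s=r.get_state();print(s['tool_pos'],s['contact_force'],s['moment'])"
```

```text
clock: 12.8
tool_pos: [0.4516, -0.0504, 0.129]
eef_rot: [0.037, 0.999, 0.0, -0.0]
contact_force: [-0.0, 0.2, -0.0]
opening: 0.113
finger_force: 55.0
[ 0.45155279 -0.05038391  0.12902167] [-0.01882961  0.20567135 -0.01598757] [-0.02320653 -0.12918122  0.03400564]
```

```bash
python3 -m pendant '[{"claw":0,"dx":0,"dy":0,"dz":-2,"twist":0},{"claw":0,"dx":0,"dy":0,"dz":-4,"twist":0},{"claw":0,"dx":0,"dy":0,"dz":-6,"twist":0},{"claw":0,"dx":0,"dy":0,"dz":-8,"twist":0},{"claw":0,"dx":0,"dy":0,"dz":-10,"twist":0},{"claw":0,"dx":0,"dy":0,"dz":-10,"twist":0}]' 55; python3 -c "
from h import *
s=r.get_state();print(s['tool_pos'],s['contact_force'],s['moment'])"
```

```text
clock: 13.4
tool_pos: [0.451, -0.0505, 0.1195]
eef_rot: [0.037, 0.999, 0.0, -0.0]
contact_force: [0.5, 0.1, -0.2]
opening: 0.11
finger_force: 55.0
[ 0.45103117 -0.05048341  0.11953759] [ 0.50322192  0.14246422 -0.23067177] [ 0.02824283 -0.16273278  0.03822066]
```

Already about 5 mm into the slot with no contact force. Pushing on.

```bash
python3 -m pendant '[{"claw":0,"dx":0,"dy":0,"dz":-3,"twist":0},{"claw":0,"dx":0,"dy":0,"dz":-6,"twist":0},{"claw":0,"dx":0,"dy":0,"dz":-9,"twist":0},{"claw":0,"dx":0,"dy":0,"dz":-12,"twist":0},{"claw":0,"dx":0,"dy":0,"dz":-12,"twist":0}]' 55
```

```text
clock: 13.9
tool_pos: [0.4507, -0.0505, 0.1073]
eef_rot: [0.037, 0.999, -0.0, -0.001]
contact_force: [-0.7, 0.6, -0.7]
opening: 0.109
finger_force: 55.0
```

```bash
python3 -m pendant '[{"claw":0,"dx":0,"dy":0,"dz":-3,"twist":0},{"claw":0,"dx":0,"dy":0,"dz":-6,"twist":0},{"claw":0,"dx":0,"dy":0,"dz":-9,"twist":0},{"claw":0,"dx":0,"dy":0,"dz":-11,"twist":0},{"claw":0,"dx":0,"dy":0,"dz":-11,"twist":0}]' 55; python3 -c "
from h import *
s=r.get_state();print(s['tool_pos'],s['contact_force'],s['moment'])"
```

```text
clock: 14.4
tool_pos: [0.4512, -0.0503, 0.0968]
eef_rot: [0.037, 0.999, 0.0, 0.0]
contact_force: [-0.9, 0.6, -1.0]
opening: 0.108
finger_force: 55.0
[ 0.45115949 -0.05026477  0.09675733] [-0.91040759  0.62142651 -1.00514531] [ 0.12751632  0.06644958 -0.01456067]
```

```bash
python3 -m pendant '[{"claw":0,"dx":0,"dy":0,"dz":-1,"twist":0},{"claw":0,"dx":0,"dy":0,"dz":-2,"twist":0},{"claw":0,"dx":0,"dy":0,"dz":-3,"twist":0},{"claw":0,"dx":0,"dy":0,"dz":-3,"twist":0}]' 55; python3 - <<'E'
from h import *
K,T,p,W=wrist("w7"); s=r.get_state(); print(s["tool_pos"],s["contact_force"],s["moment"])
cv2.imwrite("pics/w7c.png",cv2.resize(p[150:330,130:390],None,fx=3,fy=3))
E
```

```text
clock: 14.8
tool_pos: [0.4515, -0.0502, 0.0948]
eef_rot: [0.037, 0.999, -0.0, 0.001]
contact_force: [-3.6, -0.9, 16.5]
opening: 0.11
finger_force: 55.0
[ 0.45151347 -0.05014196  0.09483217] [-3.31985609 -0.52675036 16.74872383] [-0.0183252   0.60861771 -0.01554566]
```

View pics/w7c.png

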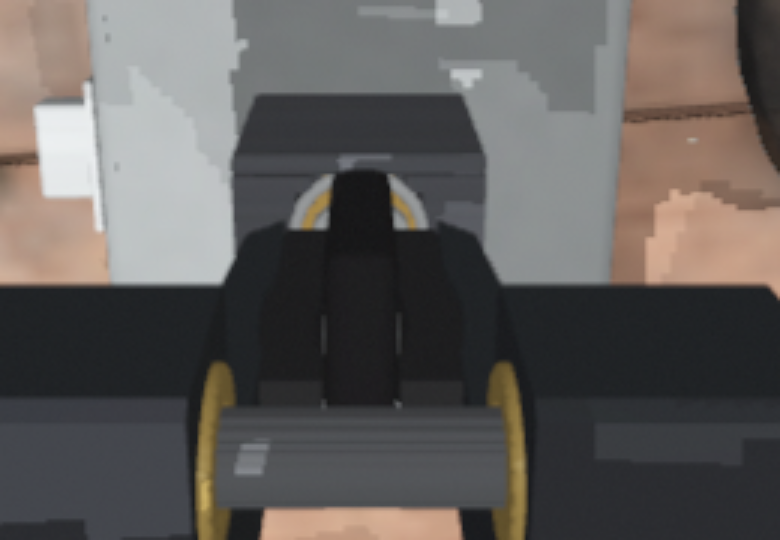

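```bash
python3 -m pendant '[{"claw":0,"dx":0,"dy":0,"dz":-0.5,"twist":0.03},{"claw":0,"dx":0,"dy":0,"dz":-0.5,"twist":-0.03},{"claw":0,"dx":0,"dy":0,"dz":-0.5,"twist":0},{"claw":0,"dx":0,"dy":0,"dz":-0.5,"twist":0}]' 55; python3 -c "
from h import *
s=r.get_state();print(s['tool_pos'],s['contact_force'],s['moment'])"
```

```text
clock: 15.25
tool_pos: [0.4516, -0.0501, 0.0948]
eef_rot: [0.036, 0.999, -0.0, 0.001]
contact_force: [-4.2, -0.7, 21.6]
opening: 0.108
finger_force: 55.0
[ 0.45160174 -0.05013204  0.09475599] [-4.16826544 -0.70945909 21.61624954] [-0.15189009  0.8466265   0.02548802]
```

It stops hard at the predicted height even when pushed harder and wiggled, so the key is home. Turning it clockwise about the key axis.

```bash
python3 -m pendant '[{"claw":0,"dx":-0.1,"dy":-0.6,"dz":0.5,"twist":-0.15},{"claw":0,"dx":-0.25,"dy":-1.1,"dz":0.5,"twist":-0.3},{"claw":0,"dx":-0.5,"dy":-1.6,"dz":0.5,"twist":-0.45},{"claw":0,"dx":-0.8,"dy":-2.1,"dz":0.5,"twist":-0.6},{"claw":0,"dx":-1.2,"dy":-2.5,"dz":0.5,"twist":-0.75},{"claw":0,"dx":-1.2,"dy":-2.5,"dz":0.5,"twist":-0.75}]' 58; python3 -c "
from h import *
s=r.get_state();print(s['tool_pos'],s['contact_force'],s['moment'],s['q'])"
```

```text
clock: 15.85
tool_pos: [0.4506, -0.0525, 0.0949]
eef_rot: [0.401, 0.916, 0.0, 0.001]
contact_force: [-3.6, 0.2, 14.7]
opening: 0.103
finger_force: 58.0
[ 0.45064586 -0.0525153   0.09485173] [-3.55863526  0.24206319 14.67488543] [-0.02559248  0.54171572  0.06922666] [ 0.36514603  0.80027017 -0.57238885  2.17961639  1.04863728  0.46575755
 -0.3091663 ]
```

```bash
python3 -m pendant '[{"claw":0,"dx":-0.45,"dy":-0.35,"dz":0,"twist":-0.15},{"claw":0,"dx":-0.95,"dy":-0.65,"dz":0,"twist":-0.3},{"claw":0,"dx":-1.5,"dy":-0.85,"dz":0,"twist":-0.45},{"claw":0,"dx":-2,"dy":-1,"dz":0,"twist":-0.6},{"claw":0,"dx":-2.6,"dy":-1,"dz":0,"twist":-0.75},{"claw":0,"dx":-3.2,"dy":-1,"dz":0,"twist":-0.88},{"claw":0,"dx":-3.2,"dy":-1,"dz":0,"twist":-0.88}]' 58; python3 - <<'E'
from h import *
s=r.get_state();print(s['tool_pos'],s['contact_force'],s['moment'],s['q'],np.degrees(np.arctan2(*R.from_quat(s['eef_rot']).as_matrix()[:2,1][::-1])))
K,T,p,W=wrist("w8"); b=cv2.imread("pics/w8.png"); t,_=eyes.snapshot("top"); sc,_=eyes.snapshot("scene")
cv2.imwrite("pics/m8.png",np.hstack([cv2.resize(p[130:330,100:400],(390,260)),cv2.resize(t[150:250,200:350],(390,260))]))
E
```

```text
clock: 16.55
tool_pos: [0.4477, -0.0537, 0.0948]
eef_rot: [0.753, 0.658, 0.001, 0.001]
contact_force: [-3.6, 0.2, 14.5]
opening: 0.109
finger_force: 58.0
[ 0.44770481 -0.05370594  0.09484407] [-3.63474099  0.16499453 14.49774857] [-0.04866749  0.37010136  0.12891456] [ 0.22854238  0.76096492 -0.34079583  2.19524693  0.84652638  0.31405415
 -0.9778992 ] -7.686809653874757
```

View pics/m8.png

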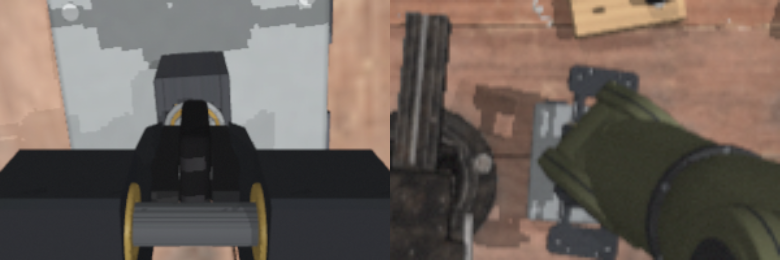

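```bash
python3 -m pendant '[{"claw":0,"dx":-0.1,"dy":0,"dz":0,"twist":-0.05},{"claw":0,"dx":-0.1,"dy":0,"dz":0,"twist":-0.05},{"claw":0,"dx":-0.1,"dy":0,"dz":0,"twist":-0.05}]' 58; python3 - <<'E'
from h import *
s=r.get_state();print(s['tool_pos'],s['contact_force'],s['moment'],np.degrees(np.arctan2(*R.from_quat(s['eef_rot']).as_matrix()[:2,1][::-1])))
K,T=cam("scene"); p,d=eyes.snapshot("scene"); W=cloud(K,T,d); W0=np.load("scene0.npy")
rect(W,"cover",[.42,.3,.155],[.56,.41,.175])
K,T,p,W=wrist("w9"); t=np.array(s["tool_pos"])
# bow end face direction: points near key at bow height
P=W.reshape(-1,3); P=P[(P[:,2]>.092)&(P[:,2]<.12)&(abs(P[:,0]-.447)<.012)&(P[:,1]>-.046)&(P[:,1]<-.028)]; print(len(P),np.percentile(P,[5,50,95],axis=0).round(4))
Q=P[(P[:,2]<.106)]; f=np.polyfit(Q[abs(Q[:,1]-np.percentile(Q[:,1],95))<.0012][:,0],Q[abs(Q[:,1]-np.percentile(Q[:,1],95))<.0012][:,1],1); print("face angle deg",np.degrees(np.arctan(f[0])))
E
```

```text
clock: 17.0
tool_pos: [0.4475, -0.0537, 0.0948]
eef_rot: [0.768, 0.64, 0.001, 0.001]
contact_force: [-1.9, 0.4, 15.9]
opening: 0.109
finger_force: 58.0
[ 0.44753434 -0.05367398  0.09483282] [-1.92782754  0.42917239 15.87082638] [0.03960732 0.43728888 0.16433286] -10.394270630324577
cover 374 [480.1 355.9] [ 41.9 111.4  12.2] med [477.2 356.3 161.4]
990 [[ 0.4358 -0.0457  0.0955]
 [ 0.4459 -0.0406  0.1088]
 [ 0.4541 -0.0356  0.1188]]
face angle deg -5.684395615519888
```

```bash
python3 -c "
from plant import r
print(r.finish_job())"
```

```text
the job is handed in; nothing more can be done
None
```

I handed the job in at about 17 s with the cover hanging on the rail bar and the square key gripped, fully home and held about a quarter turn clockwise; I inferred the lock angle from the tool's turn (96°), and no verdict came back.

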